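Push a date cake up out of its ring tin

ROBOT

A 6-joint arm with a two-finger parallel gripper is mounted at the origin on the work surface. World frame = base frame: x ahead of the robot, y to its left, z up, the work surface at z = 0. Lengths are in mm, angles in rad, forces in N, time in s.
With the tool pointing down it reaches from about 275 to 750 mm from the base axis. Payload 10.2 kg.
Tool frame: the origin (TCP) lies at the very end of the fingers, on their centre line; the grasp point (between the pads) lies behind it (ctrl.grasp_offset is the z of the grasp point in the tool frame, in mm); z points along the fingers, y is the direction in which the jaws open and shut (so a half turn about z gives the same grasp; the last joint's range is limited). The gripper opens to 85 mm and grips with 20 to 120 N. Pads are 22 mm wide; open, the fingers measure 114 mm over their backs; the gripper's body (76 mm by 85 mm) begins 54 mm behind the grasp point. The pads swing forward as they close: fully open they stand 13 mm farther back than shut.
Start: joints at [-1.442, 0.313, 1.498, -0, 1.331, -0.223], TCP at [180.896, -492.857, 231.294] pointing down, gripper open.
Joint ranges: [-2.94, 2.94], [-0.97, 2.17], [0.19, 2.56], [-1.23, 4.37], [0.02, 3.11], [-2.88, 2.88]. Speed limits (rad/s): [2.39, 2.39, 3.01, 3.14, 3.14, 3.14].

INTERFACE

Orientations are given as a unit quaternion [w, x, y, z].
In Python, from rig import ctrl, capture, job gives the robot as it stands. The module is installed in compiled form; this text tells all that it offers.
- The arm moves only by the tool move_arm, never from a script. Its argument "series" is a list of rows, each a list of 7 numbers: the turn, a rotation vector about the tool's x, y, z in rad, then the shift along the tool's x, y, z in cm, then the opening, from 0 (shut) to 1 (fully open). A call has 1 to 5 rows; each row is the pose to reach, as a shift and turn from the pose measured when the call began, along the tool's axes at that moment; what a row does not reach only later rows make up. A row lasts 1/12 s, in which the tool goes at most 41.7 mm and 7.16 degrees, less where a joint would pass 70% of its speed; a pose out of reach is approached as far as the arm can. A call with a gripper value outside its range is refused whole. The fingers move at their own pace and stop on an object; "grip_force" is the grip in N (left out, the last holds). Time passes only in rows, so rows that repeat a pose let the fingers close. It gives the time, the measured TCP pose, the force and the opening at its end, in the units of the state.
- ctrl.sense(): the state, without advancing time (a new reading comes with each control period).
- capture(name): name is "scene" or "top" or "wrist"; returns a dict with "frame" (480x640x3 uint8, red, green, blue), "mtx" (3x3 intrinsics, pixels), "R" (3x3) and "t" (3): a world point X has camera coordinates R X + t. Camera axes: x right, y down, z forward; pixel columns grow to the right and rows downward; lengths in mm; the calibration is good to about 2 mm. A picture is of the moment at which its call begins. There is no depth.
- job.finish_job(): hands the job in, once; it reports no verdict.
The state is a dict: "time_s": time; "joints": joint angles; "dq": joint speeds; "tau": joint torques, N m; "eef_pos": TCP position; "ee_rot": TCP orientation; "force": force on the tool from outside, world axes, zero at the start; "wrist_torque": the same for the moment, N m; "grip_width": opening from 0.0 (shut) to 1.0 (fully open).
Only numpy, scipy, OpenCV 4.12 (cv2) and the standard library are available. Lean on these libraries where they do the work, as an engineer would, in place of code of your own. Each camera call takes 0.05 s, during which the arm holds its last target.

TASK

Take the ring tin that holds the dark red-brown cake and lower it over the short steel post on the round blue foot, all the way down, so that the post pushes the loose base and its cake up through the ring. Then lift the cake on its base out from above and set it down, not dropped, flat on the yellow tray, keeping it upright throughout and leaving the empty ring standing around the post.

Things in the scene. Friction and masses are not known exactly. Their poses are not given: they have to be found in the camera images.
- date_ring_c (a point): Centre, half-way up, of the loose aluminium ring tin that holds the red-brown cake; z along its axis. Outside diameter 66 mm, 42 mm tall, wall 2.5 mm, about 120 g, open at the top; a 4 mm high inward lip at the bottom leaves a 49 mm hole and carries the loose base. Starts standing on the table. Two look-alike tins with a green and a pale yellow cake are not wanted.
- date_cake_c (a point): Centre, half-way up, of the red-brown cake and its loose base: one rigid piece 36 mm tall, about 120 g, z along its axis. Base: steel disc 57 mm across, 4 mm thick; firm cake on it: 46 mm across, 32 mm tall. Starts inside the ring, top 2 mm below the rim, no room for fingers beside it. With the ring fully down on the post, 28 mm of cake stands above the rim.
- pusher_top (a point): Centre of the flat top of the fixed upright steel post, 30 mm in diameter, z up. It stands 34 mm above its round blue foot (110 mm across, 6 mm thick) that lies on the table, so its top is 40 mm above the table. A ring fully down around it stands on the foot.
- tray_in (a point): Centre of the inner floor of the fixed yellow square tray, 4 mm above the table. Tray 160 x 160 mm outside, rim 15 mm tall above the table, walls 4 mm; x and y run along its sides, z up.
Things that resemble listed ones, but are neither listed nor needed, are in the scene too. What is shaped like the part that bears date_cake_c but orange is not meant.

How it is judged:
By the outcome, as a careful person would: the job done as asked, in the order asked, and still so for the second after the job is handed in, with the robot touching nothing.
It also fails if it takes over 54 s, if anything falls off the work surface, if the arm or the gripper's body presses on something with over 40 N, if the wrist force passes 120 N, or if a joint passes its speed limit or range.

## Working session

There is one attempt and no reset: what is moved stays moved. The work goes in short steps, Python scripts to look and compute and a tool call to move; the robot and the scene stay as the last step left them, time stands still between calls to the robot, and variables do not carry over. Pictures are saved under pics/ and viewed, and the job is handed in when it is done.

Besides the shell and the picture viewer there is one more tool, called after "Call:" as a command line: name --pt "numbers of a row" for each row, then --argument value for the rest. move_arm: Moves the arm, as the interface text tells. Its arguments: {"type":"object","properties":{"series":{"type":"array","items":{"type":"array","items":{"type":"number"}}},"grip_force":{"type":"number"}},"required":["series"]}

```bash
mkdir -p pics; cat > h.py <<'E'
import numpy as np, cv2
from rig import ctrl, capture, job
def snap(n,f,crop=None,s=1):
    c=capture(n); im=c["frame"][:,:,::-1]
    np.savez('pics/'+f+'.npz',mtx=c['mtx'],R=c['R'],t=c['t'],im=im)
    if crop: x0,y0,x1,y1=crop; im=im[y0:y1,x0:x1]
    im=cv2.resize(im,None,fx=s,fy=s,interpolation=cv2.INTER_CUBIC)
    cv2.imwrite('pics/'+f+'.png',im); return c
def crop(f,g,c,s):
    im=np.load('pics/'+f+'.npz')['im']; x0,y0,x1,y1=c
    cv2.imwrite('pics/'+g+'.png',cv2.resize(im[y0:y1,x0:x1],None,fx=s,fy=s,interpolation=cv2.INTER_CUBIC))
def ray(f,px,z):
    c=np.load('pics/'+f+'.npz'); d=c['R'].T@np.linalg.solve(c['mtx'],np.array([px[0],px[1],1.])); o=-c['R'].T@c['t']
    return o+d*(z-o[2])/d[2]
def proj(f,X):
    c=np.load('pics/'+f+'.npz'); p=c['mtx']@(c['R']@np.array(X,float)+c['t']); return p[:2]/p[2]
def st():
    s=ctrl.sense(); print({k:np.round(v,3).tolist() for k,v in s.items() if k in('time_s','joints','eef_pos','ee_rot','force','grip_width')})
E
python3 -c "
from h import *
snap('top','top0');snap('scene','sc0');snap('wrist','wr0');st();print(ctrl.grasp_offset)"
```

```text
{'time_s': 0.15, 'joints': [-1.442, 0.313, 1.498, 0.0, 1.331, -0.223], 'eef_pos': [180.892, -492.66, 230.889], 'ee_rot': [-0.0, 0.985, 0.175, 0.0], 'force': [-0.511, 0.713, -0.126], 'grip_width': 1.0}
-18.700000000000003
```

View pics/top0.png

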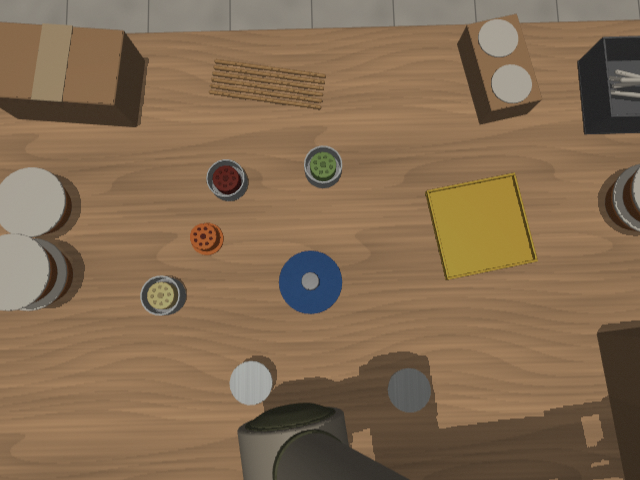

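View pics/sc0.png

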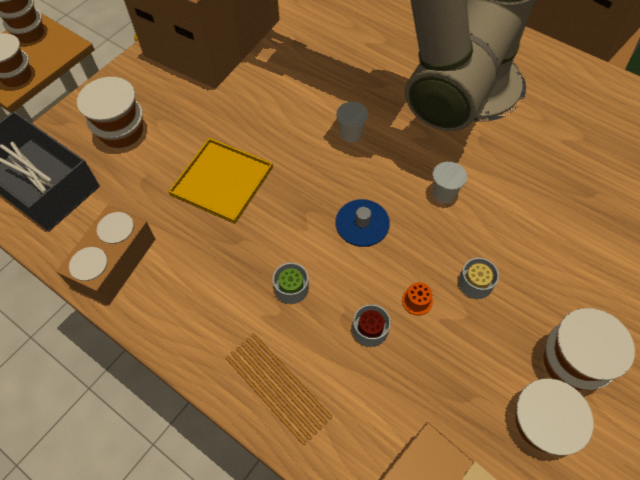

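Candidates in the top view are the red-brown tin (226,179), the green tin (323,166), the pale yellow tin (161,295) and a bare orange cake (206,238). I choose the red-brown one. The post on its blue foot is at (310,281) and the yellow tray is at about (481,226). Next I check these in close crops.

```bash
python3 -c "
from h import *
crop('top0','c1',(190,140,350,320),4.4 if 0 else 3.3)
crop('top0','c2',(415,160,545,290),4)
crop('sc0','c3',(330,190,500,350),4)
for p,z in [((226,179),42),((310,281),40),((481,226),4)]: print(ray('top0',p,z))
c=np.load('pics/top0.npz');print(c['mtx'],-c['R'].T@c['t'],c['R'])
"
```

```text
[653.99774993 148.21445005  42.        ]
[476.48148689   9.06295642  40.        ]
[ 566.71392984 -292.78809233    4.        ]
[[534.67258611   0.         318.55134316]
 [  0.         534.67258611 236.94202595]
 [  0.           0.           1.        ]] [429.56890704  -7.66451395 933.01885749] [[-2.64615994e-02 -9.99641206e-01 -4.15242287e-03]
 [-9.90649124e-01  2.67792811e-02 -1.33780357e-01]
 [ 1.33843556e-01  5.73551867e-04 -9.91002307e-01]]
```

View pics/c1.png

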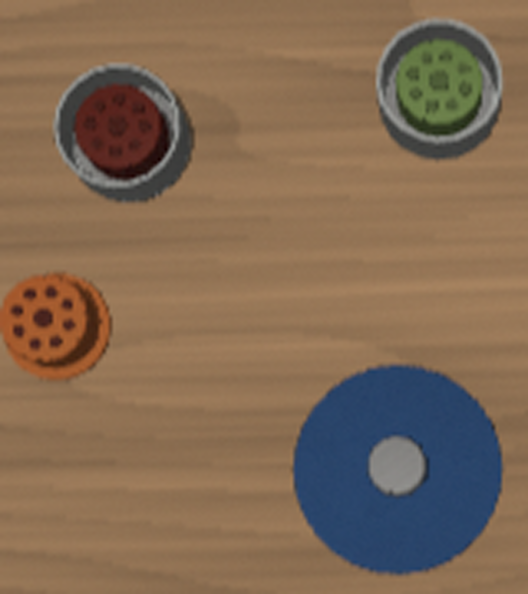

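View pics/c3.png

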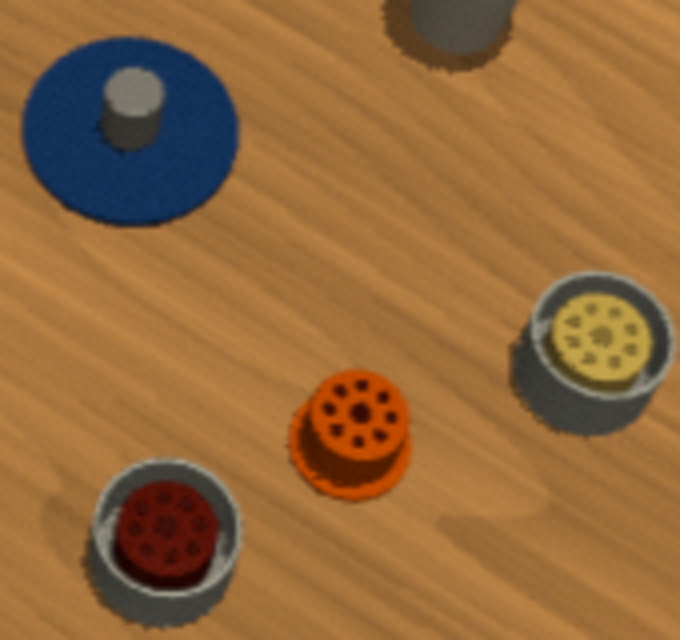

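View pics/c2.png

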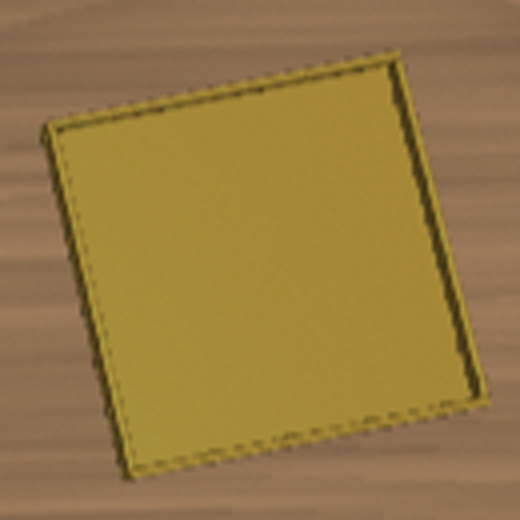

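```bash
cat >> h.py <<'E'
from scipy.optimize import least_squares
def tri(obs,z):
    return least_squares(lambda q:np.concatenate([proj(f,[q[0],q[1],z])-p for f,p in obs]),[500,0])
def rel(X):
    from scipy.spatial.transform import Rotation as Ro
    s=ctrl.sense();w,x,y,zz=s['ee_rot'];return Ro.from_quat([x,y,zz,w]).inv().apply(np.array(X)-s['eef_pos'])/10
E
python3 -c "
from h import *
h=np.array([.35,.35])
def go(n,a,b,z):
    a=np.array(a)-h;b=np.array(b)-h
    print(n,ray('top0',a,z),ray('sc0',b,z),tri([('top0',a),('sc0',b)],z).x)
go('ring',(225.6,178.0),(371.75,322),42)
go('post',(310.3,280.6),(363.5,213),40)
go('foot',(310.5,282.3),(362.75,222.9),6)
for p in [(46,124),(397,55),(487,404),(129,477)]: print(ray('top0',(415+p[0]/4-.35,160+p[1]/4-.35),15))
print(rel([654,148,120]))
"
```

```text
ring [656.39552781 149.48845997  42.        ] [659.41575581 151.56184144  42.        ] [657.79397037 150.47773669]
post [477.73125308   9.11594354  40.        ] [479.36812049  11.29893098  40.        ] [478.24340065   9.93280364]
foot [476.62098594   9.48028898   6.        ] [480.89043569  12.87910431   6.        ] [478.07558638  10.72455367]
[ 630.25261649 -197.69639155   15.        ]
[ 656.96046495 -353.43162577   15.        ]
[ 502.31671624 -380.46632592   15.        ]
[ 475.12755999 -224.9583354    15.        ]
[ 66.4886594  -43.82691056  11.14393294]
```

Call:
move_arm --pt "0 0 0 66.9 -43.6 5 1" --pt "0 0 0 66.9 -43.6 5 1" --pt "0 0 0 66.9 -43.6 5 1" --pt "0 0 0 66.9 -43.6 5 1" --pt "0 0 0 66.9 -43.6 5 1"

```text
time_s: 0.57
eef_pos: [305.9, -324.4, 218.1]
ee_rot: [-0.001, 0.985, 0.175, 0.0]
force: [1.0, -0.0, -1.2]
grip_width: 0.999
```

Call:
move_arm --pt "0 0 0 49.4 -32.5 3.8 1" --pt "0 0 0 49.4 -32.5 3.8 1" --pt "0 0 0 49.4 -32.5 3.8 1" --pt "0 0 0 49.4 -32.5 3.8 1" --pt "0 0 0 49.4 -32.5 3.8 1"

```text
time_s: 0.98
eef_pos: [429.7, -157.0, 205.0]
ee_rot: [-0.001, 0.985, 0.175, 0.0]
force: [0.8, -1.1, 0.5]
grip_width: 1.001
```

```bash
python3 -c "
from h import *
st();print(rel([658,150.5,180]))"
```

```text
{'time_s': 0.983, 'joints': [-0.608, 0.188, 1.73, 0.001, 1.224, 0.611], 'eef_pos': [429.663, -157.049, 205.023], 'ee_rot': [-0.001, 0.985, 0.175, 0.0], 'force': [0.82, -1.082, 0.48], 'grip_width': 1.001}
[ 32.01697129 -21.02356146   2.53476695]
```

Call:
move_arm --pt "0 0 0 32 -21 2.5 1" --pt "0 0 0 32 -21 2.5 1" --pt "0 0 0 32 -21 2.5 1" --pt "0 0 0 32 -21 2.5 1" --pt "0 0 0 32 -21 2.5 1"

```text
time_s: 1.4
eef_pos: [553.4, 10.2, 191.4]
ee_rot: [-0.001, 0.985, 0.175, -0.0]
force: [0.0, -0.4, 1.1]
grip_width: 0.998
```

```bash
python3 -c "
from h import *
st();print(rel([658,150.5,160]))"
```

```text
{'time_s': 1.4, 'joints': [-0.194, 0.408, 1.47, 0.001, 1.264, 1.025], 'eef_pos': [553.377, 10.174, 191.372], 'ee_rot': [-0.001, 0.985, 0.175, -0.0], 'force': [0.001, -0.399, 1.093], 'grip_width': 0.998}
[14.65337633 -9.56991838  3.14801955]
```

Call:
move_arm --pt "0 0 0 14.7 -9.6 3.1 1" --pt "0 0 0 14.7 -9.6 3.1 1" --pt "0 0 0 14.7 -9.6 3.1 1" --pt "0 0 0 14.7 -9.6 3.1 1" --pt "0 0 0 14.7 -9.6 3.1 1"

```text
time_s: 1.82
eef_pos: [659.2, 155.3, 158.1]
ee_rot: [-0.001, 0.984, 0.176, -0.001]
force: [-0.8, 0.4, -0.4]
grip_width: 0.999
```

```bash
python3 -c "
from h import *
snap('wrist','w1');st();print(rel([658,150.5,60]),proj('w1',[658,150.5,42]))"
```

```text
{'time_s': 1.867, 'joints': [0.058, 0.713, 1.066, 0.002, 1.365, 1.273], 'eef_pos': [659.251, 155.347, 157.773], 'ee_rot': [-0.001, 0.984, 0.177, -0.001], 'force': [1.858, 1.844, -0.527], 'grip_width': 0.998}
[-0.26762794  0.43701257  9.77671158] [324.44393252 235.66279669]
```

View pics/w1.png

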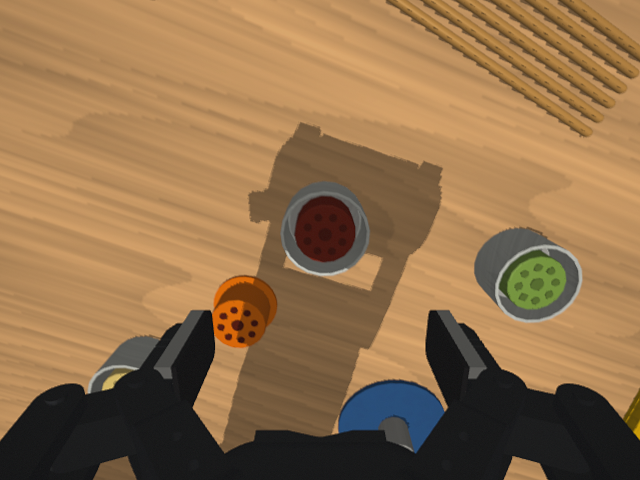

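```bash
python3 -c "
from h import *
crop('w1','w1c',(260,160,400,300),4)"
```

```text
(no output)
```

View pics/w1c.png

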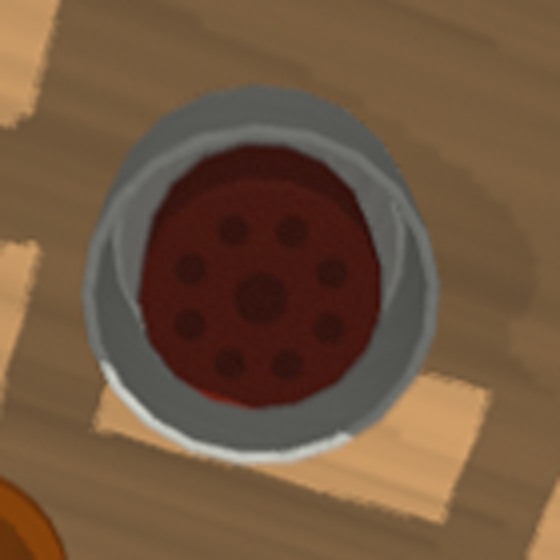

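```bash
python3 -c "
from h import *
X=ray('w1',(324.9,233.2),42);print(X);c=np.load('pics/w1.npz');print(-c['R'].T@c['t'])
print(rel([659,151.2,60]),rel([659,151.2,8]))"
```

```text
[659.88798609 150.85253453  42.        ]
[737.47673409 183.0505363  299.51302659]
[-0.14952667  0.40615691  9.77657382] [-0.13984357  0.42000237 14.97654637]
```

Call:
move_arm --pt "0 0 0 -0.15 0.4 4 1" --pt "0 0 0 -0.15 0.4 8 1" --pt "0 0 0 -0.15 0.4 9.8 1" --pt "0 0 0 -0.15 0.4 9.8 1" --pt "0 0 0 -0.15 0.4 9.8 1"

```text
time_s: 2.28
eef_pos: [658.9, 151.0, 59.7]
ee_rot: [-0.001, 0.984, 0.177, -0.002]
force: [0.7, -0.9, 0.3]
grip_width: 1.001
```

```bash
python3 -c "
from h import *
snap('wrist','w2');st();print(rel([659,151,8]))"
```

```text
{'time_s': 2.333, 'joints': [0.052, 0.802, 1.167, 0.002, 1.174, 1.267], 'eef_pos': [659.746, 151.126, 61.413], 'ee_rot': [-0.001, 0.984, 0.177, -0.0], 'force': [0.609, -0.521, 0.851], 'grip_width': 1.003}
[-7.54827565e-02 -3.46095824e-03  5.34129368e+00]
```

View pics/w2.png

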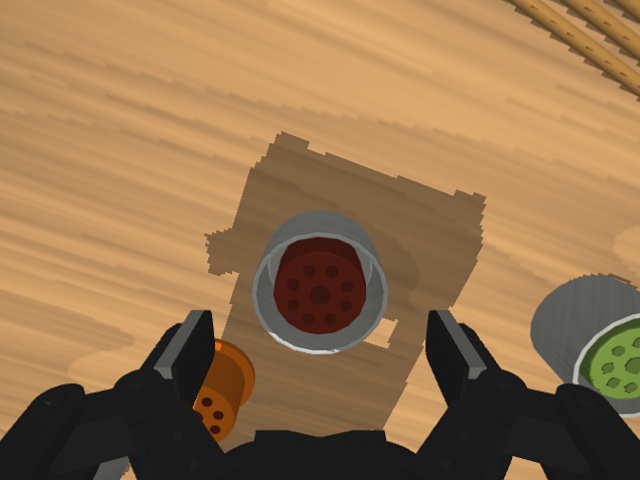

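Call:
move_arm --pt "0 0 0 0 0 3 1" --pt "0 0 0 0 0 5.3 1" --pt "0 0 0 0 0 5.3 1" --pt "0 0 0 0 0 5.3 0.7" --pt "0 0 0 0 0 5.3 0.6" --grip_force 40

```text
time_s: 2.75
eef_pos: [661.2, 151.4, 11.6]
ee_rot: [-0.001, 0.984, 0.177, 0.002]
force: [-7.7, -2.4, 16.1]
grip_width: 0.756
```

Call:
move_arm --pt "0 0 0 0 0 0 0.6" --pt "0 0 0 0 0 0 0.6" --pt "0 0 0 0 0 0 0.6" --pt "0 0 0 0 0 0 0.6" --pt "0 0 0 0 0 0 0.6"

```text
time_s: 3.17
eef_pos: [661.2, 151.3, 11.8]
ee_rot: [-0.001, 0.984, 0.177, 0.002]
force: [-1.1, 0.0, -0.5]
grip_width: 0.758
```

```bash
python3 -c "
from h import *
snap('wrist','w3');st()"
```

```text
{'time_s': 3.217, 'joints': [0.052, 0.863, 1.192, 0.002, 1.083, 1.267], 'eef_pos': [661.237, 151.312, 11.821], 'ee_rot': [-0.001, 0.984, 0.176, 0.002], 'force': [-0.447, -0.785, -0.245], 'grip_width': 0.756}
```

View pics/w3.png

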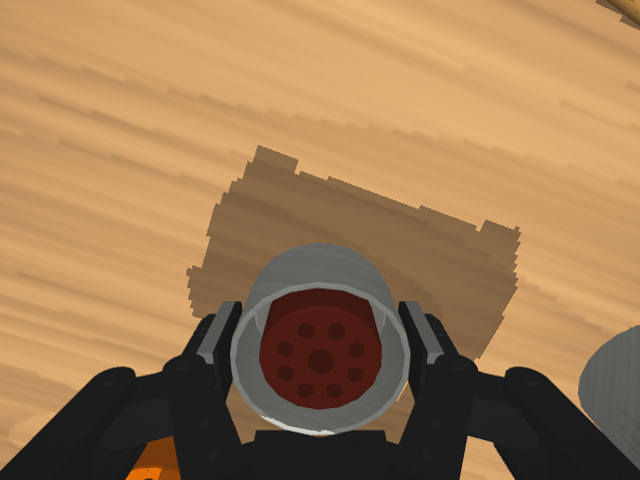

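Call:
move_arm --pt "0 0 0 0 0 -1 0.6" --pt "0 0 0 0 0 -3 0.6" --pt "0 0 0 0 0 -6 0.6" --pt "0 0 0 0 0 -9 0.6" --pt "0 0 0 0 0 -9 0.6"

```text
time_s: 3.63
eef_pos: [663.6, 151.4, 109.5]
ee_rot: [-0.0, 0.984, 0.177, 0.008]
force: [0.9, 0.5, -1.1]
grip_width: 0.757
```

```bash
python3 -c "
from h import *
snap('wrist','w4');snap('scene','s4',(250,130,510,370),3);st();print(rel([478.2,10.3,110]))"
```

```text
{'time_s': 3.733, 'joints': [0.052, 0.757, 1.133, 0.002, 1.245, 1.267], 'eef_pos': [661.276, 151.169, 103.232], 'ee_rot': [-0.001, 0.984, 0.177, 0.003], 'force': [-0.294, -0.024, -2.143], 'grip_width': 0.752}
[-22.05710875   6.84641092  -0.82293669]
```

View pics/w4.png

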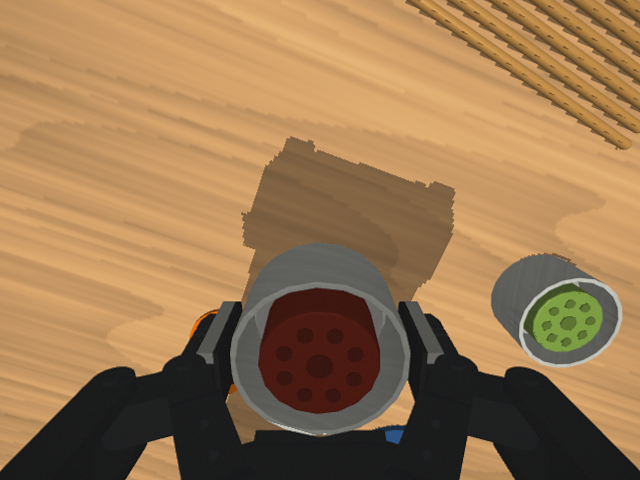

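View pics/s4.png

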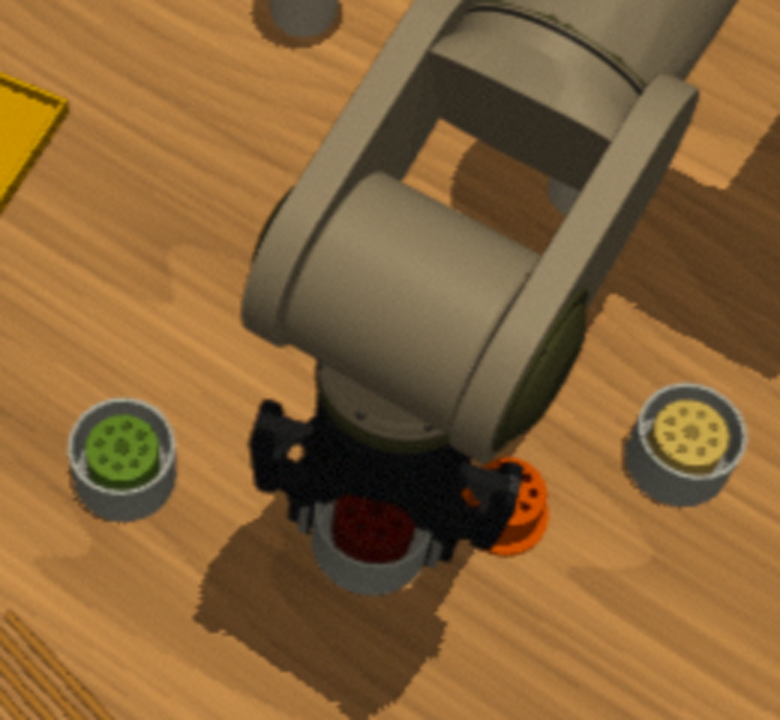

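```bash
python3 -c "
from h import *
for f in ('w4',):
  X=ray(f,(320,359),103.2+30.2);print(X, rel(X))"
```

```text
[658.95738898 148.69102626 133.4       ] [-0.28368833  0.15125263 -3.01877747]
```

Call:
move_arm --pt "0 0 0 -22 6.8 -1 0.6" --pt "0 0 0 -22 6.8 -1 0.6" --pt "0 0 0 -22 6.8 -1 0.6" --pt "0 0 0 -22 6.8 -1 0.6" --pt "0 0 0 -22 6.8 -1 0.6"

```text
time_s: 4.15
eef_pos: [493.1, 23.6, 109.5]
ee_rot: [-0.001, 0.984, 0.177, 0.002]
force: [0.9, -1.4, -1.5]
grip_width: 0.749
```

```bash
python3 -c "
from h import *
st();print(rel([480,10.8,110]))"
```

```text
{'time_s': 4.15, 'joints': [-0.192, 0.38, 1.751, 0.004, 1.008, 1.022], 'eef_pos': [493.141, 23.641, 109.527], 'ee_rot': [-0.001, 0.984, 0.177, 0.002], 'force': [0.854, -1.367, -1.524], 'grip_width': 0.749}
[-1.67853644  0.7467168  -0.05536097]
```

Call:
move_arm --pt "0 0 0 -1.7 0.75 0 0.6" --pt "0 0 0 -1.7 0.75 0 0.6" --pt "0 0 0 -1.7 0.75 1 0.6" --pt "0 0 0 -1.7 0.75 2 0.6" --pt "0 0 0 -1.7 0.75 2 0.6"

```text
time_s: 4.57
eef_pos: [479.0, 11.5, 86.6]
ee_rot: [-0.002, 0.984, 0.177, -0.0]
force: [-0.4, 0.3, -3.2]
grip_width: 0.759
```

```bash
python3 -c "
from h import *
snap('wrist','w5');snap('scene','s5',(290,130,450,270),4);st();print(rel([480,11,18]))"
```

```text
{'time_s': 4.667, 'joints': [-0.223, 0.387, 1.808, 0.004, 0.946, 0.989], 'eef_pos': [479.8, 11.383, 88.348], 'ee_rot': [-0.002, 0.984, 0.177, 0.001], 'force': [-0.149, 0.174, -1.28], 'grip_width': 0.753}
[-0.01119106  0.06232756  7.03463726]
```

View pics/w5.png

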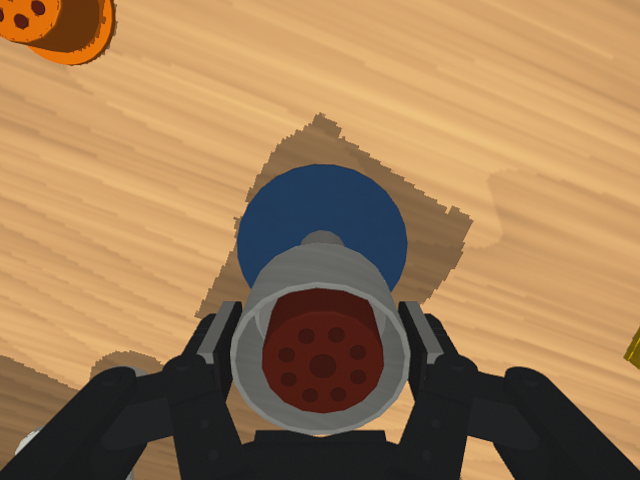

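View pics/s5.png

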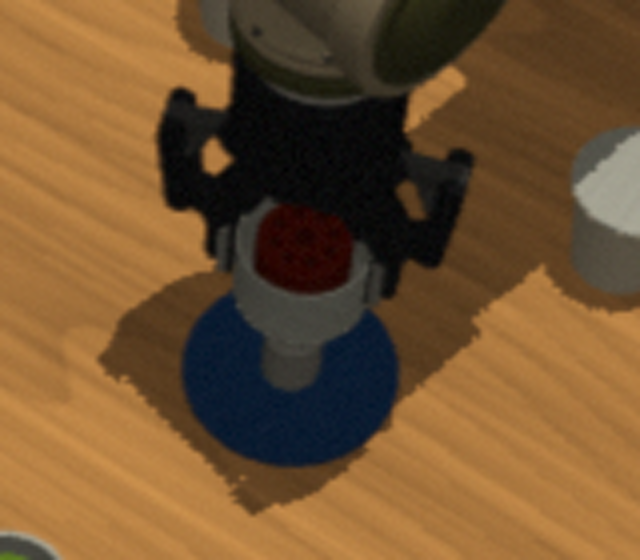

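Call:
move_arm --pt "0 0 0 0 0 2 0.6" --pt "0 0 0 0 0 3.5 0.6" --pt "0 0 0 0 0 5 0.6" --pt "0 0 0 0 0 6.2 0.6" --pt "0 0 0 0 0 6.5 0.6"

```text
time_s: 5.08
eef_pos: [479.5, 12.1, 21.8]
ee_rot: [-0.002, 0.984, 0.178, -0.0]
force: [-0.6, 0.8, -1.1]
grip_width: 0.756
```

Call:
move_arm --pt "0 0 0 0 0 0 0.6" --pt "0 0 0 0 0 0.1 0.6" --pt "0 0 0 0 0 0.2 0.6"

```text
time_s: 5.33
eef_pos: [480.0, 12.2, 20.4]
ee_rot: [-0.002, 0.984, 0.178, 0.0]
force: [-0.5, -0.5, -0.1]
grip_width: 0.757
```

```bash
python3 -c "
from h import *
snap('scene','s6',(290,130,450,270),4);st();print(rel([480,11,17.5]))"
```

```text
{'time_s': 5.383, 'joints': [-0.221, 0.507, 1.852, 0.005, 0.783, 0.989], 'eef_pos': [479.884, 12.174, 20.245], 'ee_rot': [-0.002, 0.984, 0.178, 0.0], 'force': [-0.545, 0.396, -2.018], 'grip_width': 0.755}
[-0.03055772  0.11495449  0.27409362]
```

View pics/s6.png

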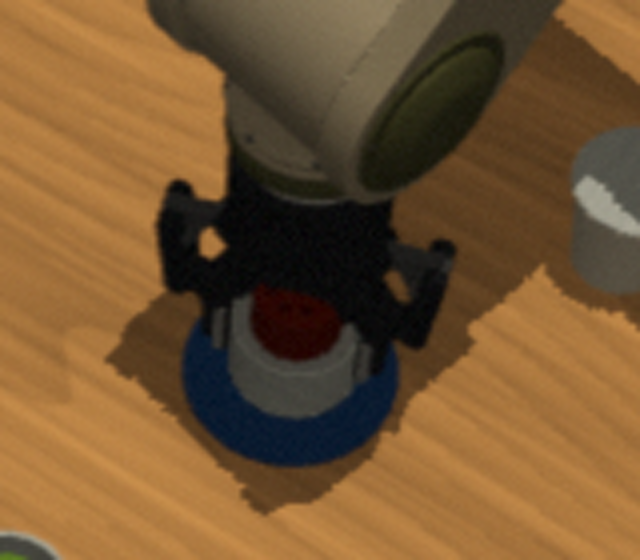

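Call:
move_arm --pt "0 0 0 0 0 0.1 0.6" --pt "0 0 0 0 0 0.2 0.6" --pt "0 0 0 0 0 0.3 0.6" --pt "0 0 0 0 0 0.3 0.6"

```text
time_s: 5.72
eef_pos: [480.1, 12.1, 17.8]
ee_rot: [-0.002, 0.984, 0.178, 0.001]
force: [-2.3, 0.6, 5.3]
grip_width: 0.758
```

```bash
python3 -c "
from h import *
snap('wrist','w7');st()"
```

```text
{'time_s': 5.767, 'joints': [-0.221, 0.512, 1.853, 0.005, 0.777, 0.989], 'eef_pos': [480.109, 12.111, 17.792], 'ee_rot': [-0.002, 0.984, 0.178, 0.001], 'force': [-1.392, 0.205, 5.244], 'grip_width': 0.755}
```

View pics/w7.png

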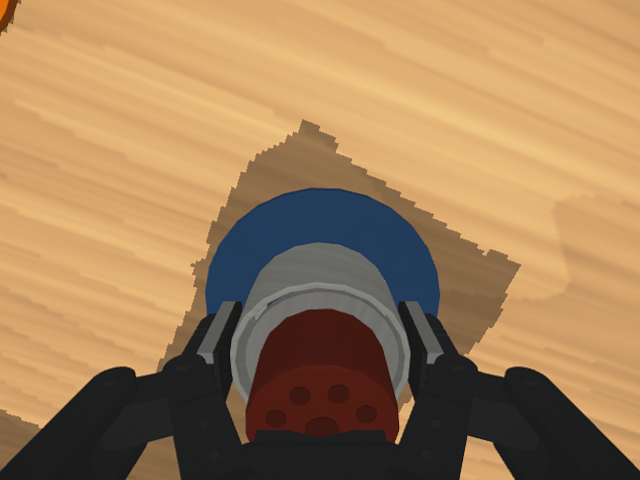

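The wrist view shows the cake pushed up, and the ring met the foot at TCP z 17.8 with about 5 N. That is the height I expected, so I release and rise.

Call:
move_arm --pt "0 0 0 0 0 0 0.8" --pt "0 0 0 0 0 0 0.9" --pt "0 0 0 0 0 0 1" --pt "0 0 0 0 0 0 1" --pt "0 0 0 0 0 0 1"

```text
time_s: 6.18
eef_pos: [480.1, 12.1, 17.8]
ee_rot: [-0.002, 0.984, 0.178, 0.001]
force: [-0.3, 0.3, -0.0]
grip_width: 1.003
```

Call:
move_arm --pt "0 0 0 0 0 -1 1" --pt "0 0 0 0 0 -3 1" --pt "0 0 0 0 0 -6 1" --pt "0 0 0 0 0 -10 1" --pt "0 0 0 0 0 -10 1"

```text
time_s: 6.6
eef_pos: [483.1, 11.2, 124.6]
ee_rot: [0.001, 0.984, 0.178, 0.006]
force: [0.2, -1.4, 0.5]
grip_width: 1.001
```

```bash
python3 -c "
from h import *
snap('wrist','w8');snap('scene','s8',(290,130,450,270),4);st()"
```

```text
{'time_s': 6.7, 'joints': [-0.222, 0.34, 1.778, 0.004, 1.02, 0.989], 'eef_pos': [480.669, 11.653, 119.398], 'ee_rot': [-0.001, 0.984, 0.178, 0.002], 'force': [-1.355, -0.043, -0.561], 'grip_width': 0.998}
```

View pics/w8.png

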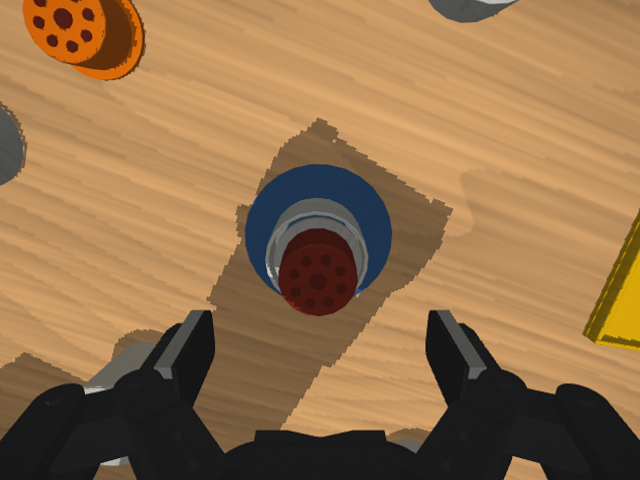

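View pics/s8.png

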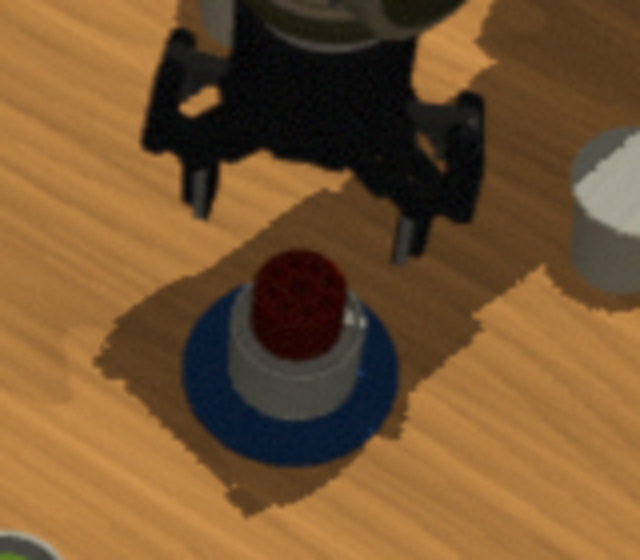

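```bash
python3 -c "
from h import *
crop('w8','w8c',(260,180,380,330),4)
X=ray('w8',(318,279.5),76);print(X,rel(X))"
```

```text
[477.84436676   9.17632748  76.        ] [-0.37170536  0.13828878  4.33793149]
```

View pics/w8c.png

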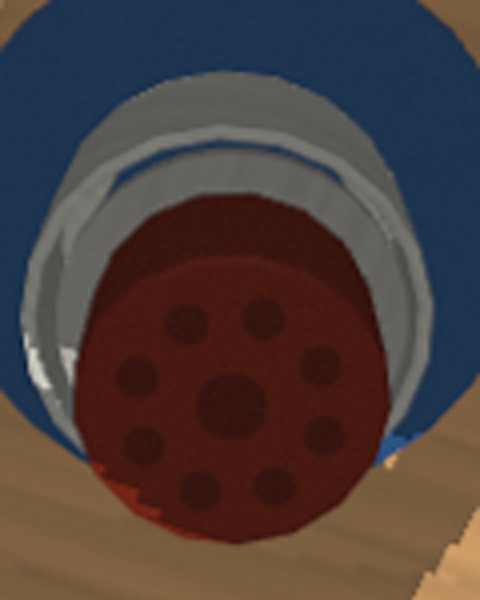

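Call:
move_arm --pt "0 0 0 -0.35 0.13 2 1" --pt "0 0 0 -0.35 0.13 4 1" --pt "0 0 0 -0.35 0.13 6 1" --pt "0 0 0 -0.35 0.13 6.7 1" --pt "0 0 0 -0.35 0.13 6.7 1"

```text
time_s: 7.12
eef_pos: [476.7, 9.7, 50.5]
ee_rot: [-0.002, 0.984, 0.178, 0.0]
force: [-0.3, -0.4, 0.1]
grip_width: 0.999
```

```bash
python3 -c "
from h import *
st();print(rel([478,9.5,52]))"
```

```text
{'time_s': 7.117, 'joints': [-0.228, 0.446, 1.844, 0.005, 0.852, 0.982], 'eef_pos': [476.718, 9.661, 50.458], 'ee_rot': [-0.002, 0.984, 0.178, 0.0], 'force': [-0.3, -0.407, 0.148], 'grip_width': 0.999}
[ 0.1145913   0.0593095  -0.15434673]
```

Call:
move_arm --pt "0 0 0 0.1 0.05 -0.2 0.9" --pt "0 0 0 0.1 0.05 -0.2 0.75" --pt "0 0 0 0.1 0.05 -0.2 0.65" --pt "0 0 0 0.1 0.05 -0.2 0.6" --pt "0 0 0 0.1 0.05 -0.2 0.57" --grip_force 30

```text
time_s: 7.53
eef_pos: [478.1, 9.5, 53.0]
ee_rot: [-0.002, 0.984, 0.178, 0.0]
force: [-0.4, -0.4, 0.4]
grip_width: 0.571
```

Call:
move_arm --pt "0 0 0 0 0 0 0.5" --pt "0 0 0 0 0 0 0.4" --pt "0 0 0 0 0 0 0.4" --pt "0 0 0 0 0 0 0.4" --pt "0 0 0 0 0 0 0.4"

```text
time_s: 7.95
eef_pos: [478.2, 9.5, 53.2]
ee_rot: [-0.002, 0.984, 0.178, 0.001]
force: [-0.8, 1.3, 4.3]
grip_width: 0.528
```

```bash
python3 -c "
from h import *
snap('wrist','w9');st()"
```

```text
{'time_s': 8.0, 'joints': [-0.228, 0.443, 1.839, 0.005, 0.859, 0.983], 'eef_pos': [478.212, 9.492, 53.202], 'ee_rot': [-0.002, 0.984, 0.178, 0.001], 'force': [-0.65, 0.143, 5.095], 'grip_width': 0.525}
```

View pics/w9.png

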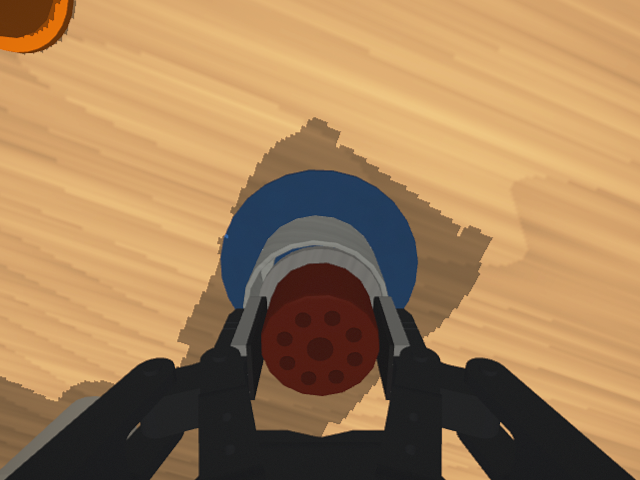

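Call:
move_arm --pt "0 0 0 0 0 -0.5 0.4" --pt "0 0 0 0 0 -1 0.4" --pt "0 0 0 0 0 -2 0.4" --pt "0 0 0 0 0 -3 0.4" --pt "0 0 0 0 0 -4 0.4"

```text
time_s: 8.42
eef_pos: [478.3, 9.3, 94.4]
ee_rot: [-0.002, 0.984, 0.178, 0.001]
force: [0.3, 0.6, -0.8]
grip_width: 0.527
```

Call:
move_arm --pt "0 0 0 0 0 -2 0.4" --pt "0 0 0 0 0 -4 0.4" --pt "0 0 0 0 0 -4 0.4"

```text
time_s: 8.67
eef_pos: [480.0, 8.8, 138.6]
ee_rot: [-0.0, 0.984, 0.178, 0.004]
force: [0.3, -1.5, 0.5]
grip_width: 0.525
```

```bash
python3 -c "
from h import *
snap('wrist','w10');snap('scene','s10',(290,130,450,270),4);st();print(rel([566.2,-289.1,110]))"
```

```text
{'time_s': 8.767, 'joints': [-0.228, 0.314, 1.767, 0.004, 1.058, 0.983], 'eef_pos': [478.43, 9.141, 135.142], 'ee_rot': [-0.001, 0.984, 0.178, 0.002], 'force': [-0.597, -0.33, -1.284], 'grip_width': 0.525}
[-2.21787082 31.01489068  2.44786834]
```

View pics/w10.png

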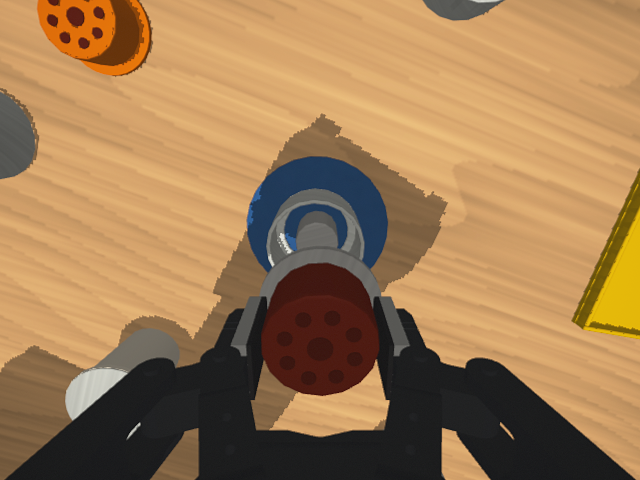

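View pics/s10.png

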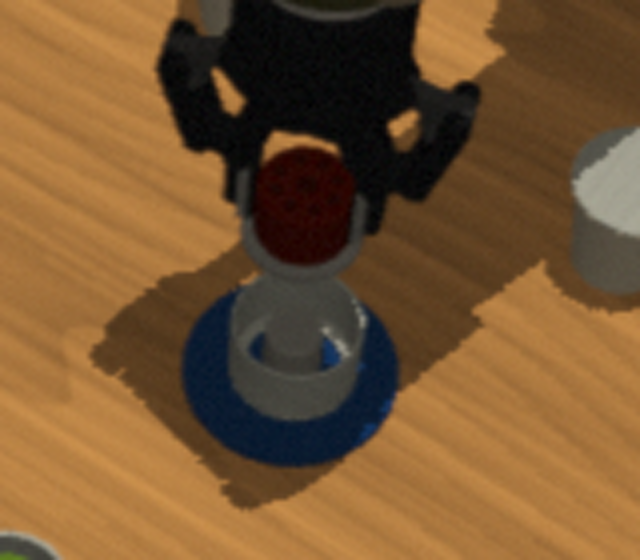

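Call:
move_arm --pt "0 0 0 -0.2 2 0 0.4" --pt "0 0 0 -0.4 5.5 0 0.4" --pt "0 0 0 -0.6 9 0 0.4" --pt "0 0 0 -0.9 12.5 0 0.4" --pt "0 0 0 -1.1 16 0 0.4"

```text
time_s: 9.18
eef_pos: [523.7, -146.0, 133.7]
ee_rot: [-0.002, 0.984, 0.178, 0.001]
force: [0.2, -0.2, -0.2]
grip_width: 0.52
```

Call:
move_arm --pt "0 0 0 -0.2 3.5 0 0.4" --pt "0 0 0 -0.5 7 0 0.4" --pt "0 0 0 -0.8 10.5 0 0.4" --pt "0 0 0 -1 13.5 0 0.4" --pt "0 0 0 -1.1 15 0 0.4"

```text
time_s: 9.6
eef_pos: [565.5, -293.5, 131.4]
ee_rot: [-0.002, 0.984, 0.177, 0.0]
force: [0.3, 0.3, -1.3]
grip_width: 0.523
```

```bash
python3 -c "
from h import *
snap('wrist','w11');st();print(rel([567,-289,30]))"
```

```text
{'time_s': 9.65, 'joints': [-0.665, 0.646, 1.254, 0.003, 1.245, 0.551], 'eef_pos': [565.648, -294.665, 131.245], 'ee_rot': [-0.002, 0.984, 0.176, 0.0], 'force': [-1.306, -1.403, -1.15], 'grip_width': 0.53}
[ 0.31349106 -0.44459249 10.12661255]
```

View pics/w11.png

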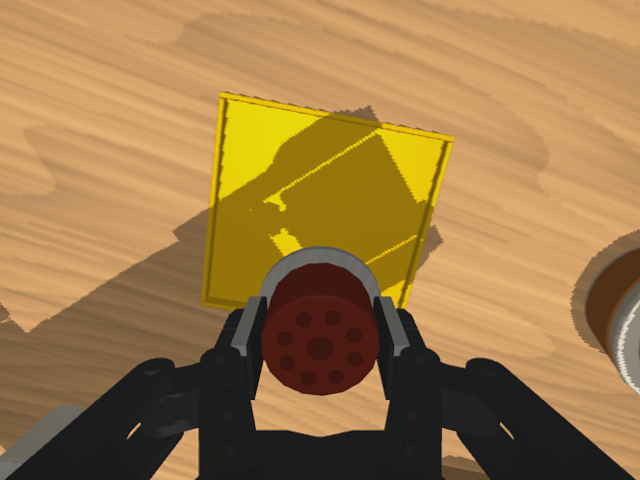

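Call:
move_arm --pt "0 0 0 0.3 -0.4 2 0.4" --pt "0 0 0 0.3 -0.4 5 0.4" --pt "0 0 0 0.3 -0.4 8 0.4" --pt "0 0 0 0.3 -0.4 9.6 0.4" --pt "0 0 0 0.3 -0.4 10 0.4"

```text
time_s: 10.07
eef_pos: [565.0, -287.6, 26.8]
ee_rot: [-0.005, 0.984, 0.176, -0.002]
force: [0.2, 0.8, -1.0]
grip_width: 0.527
```

Call:
move_arm --pt "0 0 0 0 0 0.2 0.4" --pt "0 0 0 0 0 0.4 0.4" --pt "0 0 0 0 0 0.6 0.4"

```text
time_s: 10.32
eef_pos: [565.3, -287.7, 21.4]
ee_rot: [-0.005, 0.984, 0.176, -0.002]
force: [0.2, 0.5, -0.4]
grip_width: 0.529
```

```bash
python3 -c "
from h import *
snap('scene','s12',(150,100,300,240),4);st()"
```

```text
{'time_s': 10.367, 'joints': [-0.656, 0.772, 1.344, 0.003, 1.036, 0.558], 'eef_pos': [565.202, -287.664, 21.244], 'ee_rot': [-0.005, 0.984, 0.176, -0.002], 'force': [0.192, -0.264, -1.009], 'grip_width': 0.525}
```

View pics/s12.png

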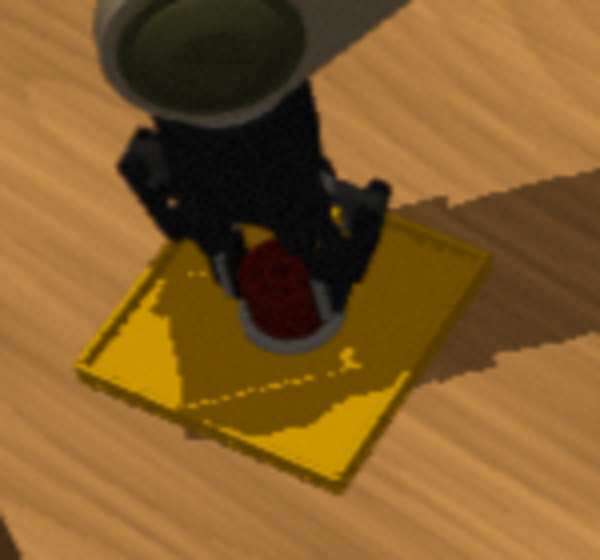

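Call:
move_arm --pt "0 0 0 0 0 0.1 0.4" --pt "0 0 0 0 0 0.2 0.4" --pt "0 0 0 0 0 0.3 0.4" --pt "0 0 0 0 0 0.3 0.4"

```text
time_s: 10.7
eef_pos: [565.2, -287.7, 18.4]
ee_rot: [-0.004, 0.984, 0.176, -0.002]
force: [1.2, 0.5, -1.6]
grip_width: 0.527
```

Call:
move_arm --pt "0 0 0 0 0 0.05 0.4" --pt "0 0 0 0 0 0.1 0.4" --pt "0 0 0 0 0 0.1 0.4"

```text
time_s: 10.95
eef_pos: [565.3, -287.7, 17.5]
ee_rot: [-0.004, 0.984, 0.176, -0.002]
force: [0.6, 1.0, -0.6]
grip_width: 0.528
```

Call:
move_arm --pt "0 0 0 0 0 0.05 0.4" --pt "0 0 0 0 0 0.1 0.4" --pt "0 0 0 0 0 0.1 0.4"

```text
time_s: 11.2
eef_pos: [565.3, -287.7, 17.4]
ee_rot: [-0.004, 0.984, 0.176, -0.002]
force: [-3.5, 1.6, 6.8]
grip_width: 0.528
```

Contact on the tray floor at z 17.4 with about 7 N. I open gently, then rise.

Call:
move_arm --pt "0 0 0 0 0 0 0.56" --pt "0 0 0 0 0 0 0.62" --pt "0 0 0 0 0 0 0.7" --pt "0 0 0 0 0 0 0.8" --pt "0 0 0 0 0 0 0.85"

```text
time_s: 11.62
eef_pos: [565.3, -287.7, 17.2]
ee_rot: [-0.004, 0.984, 0.176, -0.002]
force: [-0.7, -0.7, -0.5]
grip_width: 0.853
```

Call:
move_arm --pt "0 0 0 0 0 0 0.85" --pt "0 0 0 0 0 -1 0.85" --pt "0 0 0 0 0 -4 0.85" --pt "0 0 0 0 0 -8 0.85" --pt "0 0 0 0 0 -12 0.85"

```text
time_s: 12.03
eef_pos: [565.5, -288.4, 139.0]
ee_rot: [-0.005, 0.984, 0.176, -0.002]
force: [0.6, 0.4, 0.7]
grip_width: 0.847
```

Call:
move_arm --pt "0 0 0 -4 0 -2 0.85" --pt "0 0 0 -8 0 -4 0.85" --pt "0 0 0 -12 0 -4 0.85" --pt "0 0 0 -16 0 -4 0.85" --pt "0 0 0 -18 0 -4 0.85"

```text
time_s: 12.45
eef_pos: [394.0, -352.1, 180.9]
ee_rot: [-0.004, 0.984, 0.176, -0.002]
force: [-0.4, -0.6, -0.1]
grip_width: 0.85
```

```bash
python3 -c "
from h import *
snap('scene','s13',(150,100,450,320),2.6);snap('top','t13',(260,150,560,350),2.6);st()"
```

```text
{'time_s': 12.55, 'joints': [-0.951, 0.371, 1.553, -0.001, 1.227, 0.27], 'eef_pos': [394.384, -352.454, 180.732], 'ee_rot': [-0.004, 0.985, 0.174, -0.002], 'force': [0.54, -0.188, 0.827], 'grip_width': 0.848}
```

View pics/s13.png

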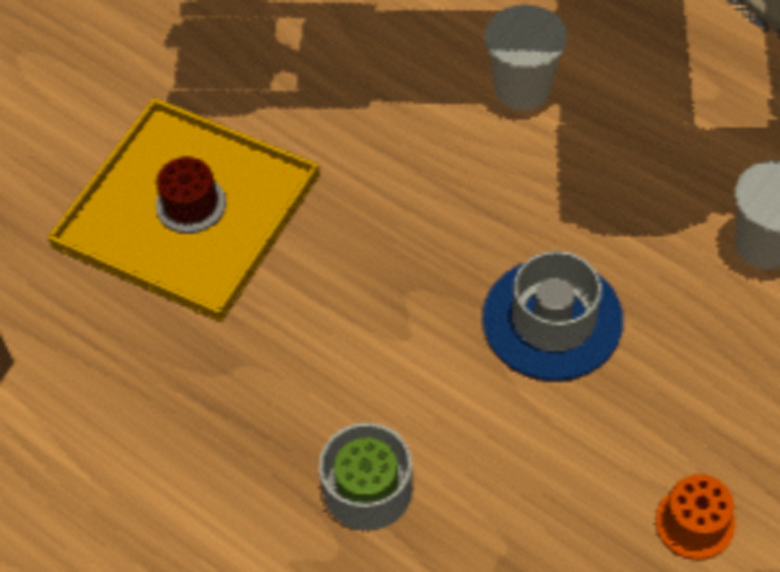

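View pics/t13.png

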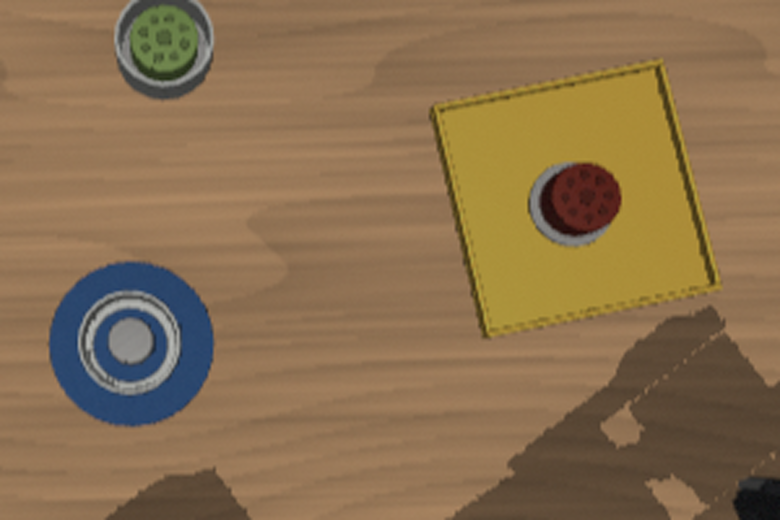

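The cake stands upright on its base near the tray's centre. The empty ring stands around the post on the foot, and the arm is clear, so I hand in.

```bash
python3 -c "
from h import *
print(job.finish_job())"
```

```text
the job is handed in; nothing more can be done
None
```

The job is done and handed in. I lowered the red-brown tin over the post until the ring met the foot, which pushed the cake up. I then lifted the cake on its base straight out, set it on the yellow tray and backed the arm away. The job took about 12.6 s of the allowed 54 s.

- **Final pictures:** the last scene and top views show the cake upright on its base near the tray centre. The empty ring stands around the post on the blue foot, and the gripper is clear of everything.
- **Forces:** the ring met the foot with about 5 N and the cake met the tray with about 7 N. The highest force reading I saw was about 18 N, as the fingers closed on the ring.
- **Disagreements:** the cameras differed by about 2 to 5 mm on where things stood. The tool was tilted by about 0.5° when it set the cake down. Neither showed in the result.

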